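# Stack the spring washers of the lens clamp, faces alternating

### The job

The spring pack of the lens clamp is being rebuilt on the upright arbor, and its first conical washer is already on the post with its narrow end up. Put the two loose conical washers on top of it, turned just as they lie, so that the faces alternate all the way up: narrow end against narrow end, then wide rim against wide rim. Leave the flat ring lying where it is.

Things in the scene. Friction and masses are not known exactly. Their poses are not given: they have to be found in the camera images.
- arbor: Fixed dark steel arbor: a round base 80 mm across and 10 mm thick with an upright round post 18 mm in diameter in its middle, whose top tapers over its last 12 mm to a 6 mm wide tip 64 mm above the bench. A first steel conical washer, the same as the loose ones, is fixed on the base round the post with its wide rim down: its narrow flat end, the place for the next washer, is 24 mm above the bench. Origin: on the post's axis at bench level, under the base; z up along the post.
- washer_crown_down: Loose conical steel spring washer, about 75 g, 56 mm in outer diameter, with a 26 mm hole, 14 mm high; it lies on the bench like a bowl, wide rim up and narrow end down. The outside of the wide rim is a straight band 6 mm high (8 to 14 mm above the bench as it lies), below it the wall tapers to the narrow flat end 38 mm across. Origin: centre of its underside as it lies (the narrow end); z up as it lies, along its axis.
- washer_crown_up: Loose conical steel spring washer of the same size (56 mm outer diameter, 26 mm hole, 14 mm high, about 75 g), lying the other way, like a hill: wide rim down on the bench, narrow end up. The outside of the wide rim is a straight band from 0 to 6 mm above the bench as it lies. Origin: centre of its underside as it lies (the wide rim); z up as it lies, along its axis.
- flat_ring: Loose flat steel spacer ring, not needed: 56 mm outer diameter, 26 mm hole, 8 mm thick, straight sides. Origin: centre of its underside; z up.
There are look-alikes about, which are no part of the job. Leave any orange look-alike of the washer_crown_down alone.

How it is judged:
On the way:
1. the bowl-like washer sits on the first washer, narrow end on narrow end, around the post (horizontal distance between washer_crown_down and arbor below 0.01 m and z of washer_crown_down in the frame of arbor between 0.02 and 0.028 m and angle between washer_crown_down's own z axis and vertical below 0.18 rad), for 0.2 s.
At the end, for the whole second after the job is handed in: Both loose washers are round the post (centres within 10 mm of its axis), level within about 10 degrees, still turned as they lay and at rest: the bowl-like one lowest, its underside 24 mm (within 4 mm) above the bench, the hill-like one on it, its underside 38 mm (within 4 mm) above the bench (all of step 1 and horizontal distance between washer_crown_up and arbor below 0.01 m and z of washer_crown_up in the frame of arbor between 0.034 and 0.042 m and angle between washer_crown_up's own z axis and vertical below 0.18 rad and linear speed of each of washer_crown_down, washer_crown_up below 0.02 m/s); the robot touches nothing.
It fails at once if the flat ring is shifted more than 40 mm from where it lay (distance of flat_ring from where it was at the start of the episode above 0.04 m).
It also fails if it takes over 59 s, if anything falls off the work surface, if the arm or the gripper's body presses on something with over 40 N, if the wrist force passes 120 N, or if a joint passes its speed limit or range.

### The arm

A 7-joint arm with a two-finger parallel gripper is mounted at the origin on the work surface. World frame = base frame: x ahead of the robot, y to its left, z up, the work surface at z = 0. Lengths are in m, angles in rad, forces in N, time in s.
With the tool pointing down it reaches from about 0.4 to 0.85 m from the base axis. Payload 10.4 kg.
Tool frame: the origin (TCP) lies at the very end of the fingers, on their centre line; the grasp point (between the pads) lies 19 mm behind it; z points along the fingers, y is the direction in which the jaws open and shut (so a half turn about z gives the same grasp; the last joint's range is limited). The gripper opens to 87 mm and grips with 3 to 60 N. Pads are 19 mm wide; open, the fingers measure 117 mm over their backs; the gripper's body (75 mm by 190 mm) begins 51 mm behind the grasp point.
Start: joints at [-1.287, 0.332, -0.065, 1.46, 0.022, 1.35, -0.088], TCP at [0.189, 0.596, 0.223] pointing down, gripper open.
Joint ranges: [-2.6, 2.6], [-0.5, 2.12], [-1.47, 1.34], [0.16, 2.42], [-1.27, 4.41], [0.06, 2.06], [-2.6, 2.6]. Speed limits (rad/s): [2.22, 2.22, 2.79, 2.79, 3.14, 3.14, 3.14].

### API

Orientations are given as a unit quaternion [x, y, z, w].
In Python, from bench import read_state, imaging, r gives the robot as it stands. The module is installed in compiled form; this text tells all that it offers.
- The arm moves only by the tool move_arm, never from a script. Its argument "series" is a list of rows, each a list of 4 numbers: the shift along the tool's x, y, z in m, then the turn about the tool's z in rad. In form: [[x, y, z, roll], ...]. A call has 1 to 20 rows; each row is the pose to reach, as a shift and turn from the pose commanded when the call began, along the tool's axes at that moment; what a row does not reach only later rows make up. A row lasts 1/10 s, in which the tool goes at most 50 mm and 8.59 degrees, less where a joint would pass 70% of its speed; a pose out of reach is approached as far as the arm can. A call with a gripper value outside its range is refused whole. "claw" is the gripper's target within -1 to 1 (fully open at 1, half-way at 0, shut at -1), set as the call begins (left out, the last holds). The fingers move at their own pace and stop on an object; "newtons" is the grip in N (left out, the last holds). Time passes only in rows, so rows that repeat a pose let the fingers close. It gives the time, the measured TCP pose, the force and the opening at its end, in the units of the state.
- read_state(): the state, without advancing time (a new reading comes with each control period).
- imaging.camera(name): name is "scene" or "top" or "wrist"; returns (picture, depth): 420x560x3 uint8, red, green, blue; 420x560 float32, m along the optical axis (not along the pixel's ray), 0 where there is no reading.
- imaging.get_calibration(name): a dict with "camera_matrix" (3x3 intrinsics, pixels), "R" (3x3) and "t" (3): a world point X has camera coordinates R X + t. Camera axes: x right, y down, z forward; pixel columns grow to the right and rows downward; lengths in m; the calibration is good to about 2 mm. A picture is of the moment at which its call begins: read the wrist's pose just before it. get_calibration takes no time and is no camera call; for the wrist camera it gives the pose at the moment of the call.
- r.close_job(): hands the job in, once; it reports no verdict.
The state is a dict: "time": time; "joint_positions": joint angles; "joint_vel": joint speeds; "joint_torque": joint torques, N m; "ee_pos": TCP position; "eef_rot": TCP orientation; "ft_force": force on the tool from outside, world axes, zero at the start; "torque": the same for the moment, N m; "width": finger opening in m.
Only numpy, scipy, OpenCV 4.12 (cv2) and the standard library are available. Lean on these libraries where they do the work, as an engineer would, in place of code of your own. Each camera call takes 0.05 s, during which the arm holds its last target.

## Working session

There is one attempt and no reset: what is moved stays moved. The work goes in short steps, Python scripts to look and compute and a tool call to move; the robot and the scene stay as the last step left them, time stands still between calls to the robot, and variables do not carry over. Pictures are saved under pics/ and viewed, and the job is handed in when it is done.

Besides the shell and the picture viewer there is one more tool, called after ">>>" as name(argument=value, ...), one argument or row to a line, values as JSON. move_arm: Moves the arm, as the interface text tells. Its arguments: {"type":"object","properties":{"series":{"type":"array","items":{"type":"array","items":{"type":"number"}}},"claw":{"type":"number"},"newtons":{"type":"number"}},"required":["series"]}

```bash
mkdir -p pics; python3 - <<'E'
from bench import read_state, imaging, r
import cv2,numpy as np
for n in ["scene","top"]:
    p,d=imaging.camera(n); cv2.imwrite(f"pics/{n}0.png",p[:,:,::-1]); np.savez(f"{n}0.npz",p=p,d=d,**imaging.get_calibration(n))
    c=imaging.get_calibration(n); print(n,c)
s=read_state(); print(s)
E
```

```text
scene {'camera_matrix': array([[524.13631146,   0.        , 281.11332964],
       [  0.        , 524.13631146, 210.45077597],
       [  0.        ,   0.        ,   1.        ]]), 'R': array([[ 0.80087647,  0.59872867,  0.01099381],
       [ 0.48793382, -0.64181109, -0.59160723],
       [-0.34715626,  0.47916856, -0.80615137]]), 't': array([-0.50126639, -0.27310937,  1.21466832])}
top {'camera_matrix': array([[414.31718624,   0.        , 279.25582555],
       [  0.        , 414.31718624, 207.38940902],
       [  0.        ,   0.        ,   1.        ]]), 'R': array([[-0.01025064, -0.99993614, -0.00475753],
       [-0.99850382,  0.01049129, -0.05366605],
       [ 0.05371254,  0.0042003 , -0.99854761]]), 't': array([0.01874961, 0.60118755, 0.91562281])}
{'time': 0.1, 'joint_positions': array([-1.28662907,  0.33281432, -0.06466225,  1.46084086,  0.02161994,
        1.34989502, -0.08844363]), 'joint_vel': array([ 0.00153648, -0.00254473, -0.00195629, -0.00307854, -0.00191646,
        0.00019321, -0.00061013]), 'joint_torque': array([ 1.93465370e-03, -6.24551439e+01,  2.45996547e-02, -3.90718102e+01,
       -6.16571680e-02,  3.65576253e-02,  7.79141010e-05]), 'ee_pos': array([0.18866573, 0.59549053, 0.22183775]), 'eef_rot': array([ 1.52761165e-01,  9.88262935e-01, -6.28772509e-04, -5.27857740e-05]), 'ft_force': array([ 0.10070578, -0.03645637, -0.40354778]), 'torque': array([ 0.0050552 ,  0.04433883, -0.00459053]), 'width': 0.08710156978765025}
```

View pics/scene0.png

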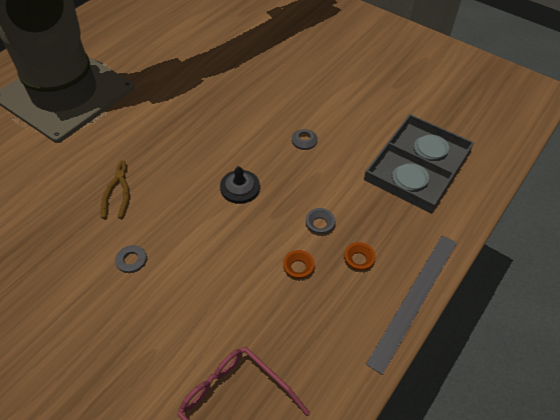

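View pics/top0.png

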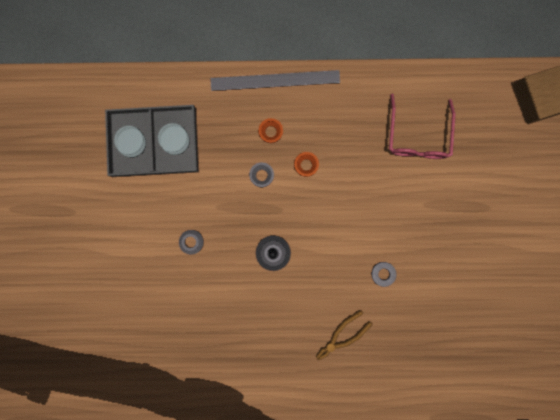

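Candidates, as scene pixel / top pixel:
- grey ring (320,221) / (262,175)
- grey ring (305,139) / (191,242)
- grey ring (131,259) / (384,274)
- orange bowls (298,264) and (360,256), which are the look-alikes to leave alone

The first looks like a bowl, the second a hill and the third flat. I'll confirm this in an enlarged crop and measure positions.

```bash
cat > h.py <<'E'
import numpy as np,cv2
def ray(c,uv,z):
    K,R,t=c["camera_matrix"],c["R"],c["t"]
    d=R.T@np.linalg.inv(K)@np.array([uv[0],uv[1],1.]); o=-R.T@t
    return o+d*(z-o[2])/d[2]
def pts(c,d):
    K,R,t=c["camera_matrix"],c["R"],c["t"]
    v,u=np.mgrid[:d.shape[0],:d.shape[1]]
    P=np.stack([(u-K[0,2])/K[0,0]*d,(v-K[1,2])/K[1,1]*d,d],-1)
    return (P-t)@R
E
python3 - <<'E'
import numpy as np,cv2
from h import *
S=np.load("scene0.npz");T=np.load("top0.npz")
for n,c,L in [("scene",S,[(320,221),(305,139),(131,259),(240,184)]),("top",T,[(262,175),(191,242),(384,274),(273,253)])]:
    W=[]
    for u,v in L:
        W.append(cv2.resize(c["p"][v-25:v+25,u-25:u+25,::-1],(200,200),interpolation=cv2.INTER_CUBIC))
    W=np.hstack(W); globals()[n]=W
    X=pts(c,c["d"])
    for u,v in L:
        r=30; x=X[v-r:v+r,u-r:u+r].reshape(-1,3); ok=c["d"][v-r:v+r,u-r:u+r].ravel()>0; x=x[ok]
        bench=np.median(x[:,2]); 
        hsv=cv2.cvtColor(c["p"],cv2.COLOR_RGB2HSV)[v-r:v+r,u-r:u+r]
        m=(hsv[...,1]<90).astype(np.uint8)
        n_,lab,st,ce=cv2.connectedComponentsWithStats(m)
        i=1+np.argmax(st[1:,4]); 
        cn=max(cv2.findContours((lab==i).astype(np.uint8),0,1)[0],key=cv2.contourArea)
        (a,b),rad=cv2.minEnclosingCircle(cn); el=cv2.fitEllipse(cn)
        e=(el[0][0]+u-r,el[0][1]+v-r)
        zz=X[v-r:v+r,u-r:u+r,2][lab==i]
        print(n,(u,v),e,el[1],"bench",bench.round(4),"zmax",np.percentile(zz,[5,50,95]).round(4),[ray(c,e,z)[:2].round(4).tolist() for z in (0.003,.011)])
cv2.imwrite("pics/crop0.png",np.vstack([scene,top]))
E
```

```text
scene (320, 221) (319.89637565612793, 220.30655670166016) (24.912357330322266, 28.97224998474121) bench 0.0001 zmax [0.0038 0.0118 0.0158] [[0.6764, 0.0565], [0.6791, 0.0515]]
scene (305, 139) (304.0612487792969, 138.77713775634766) (19.57391357421875, 25.081239700317383) bench -0.0001 zmax [0.0019 0.011  0.0153] [[0.5277, 0.214], [0.5319, 0.2075]]
scene (131, 259) (130.35161781311035, 258.3513889312744) (25.824129104614258, 31.330570220947266) bench 0.0003 zmax [0.0038 0.0078 0.0104] [[0.4502, -0.2213], [0.4551, -0.2236]]
scene (240, 184) (239.54919242858887, 185.60184288024902) (33.28702926635742, 38.35940170288086) bench 0.0006 zmax [0.0071 0.014  0.0521] [[0.4997, 0.0293], [0.5041, 0.0246]]
top (262, 175) (261.2181739807129, 174.2159767150879) (24.20197868347168, 24.36317253112793) bench 0.0001 zmax [0.0009 0.0121 0.0159] [[0.6786, 0.0531], [0.6775, 0.0527]]
top (191, 242) (190.66749954223633, 241.74004554748535) (23.709026336669922, 24.092750549316406) bench 0.0002 zmax [0.0041 0.0113 0.0162] [[0.526, 0.2147], [0.5262, 0.213]]
top (384, 274) (383.56993675231934, 273.93572998046875) (24.107585906982422, 24.74275779724121) bench 0.0005 zmax [0.0009 0.0077 0.011 ] [[0.4491, -0.2215], [0.4499, -0.2195]]
top (273, 253) (272.68918228149414, 252.7618350982666) (33.74570846557617, 34.28861999511719) bench 0.0009 zmax [0.0079 0.0128 0.0541] [[0.4992, 0.0285], [0.4996, 0.0283]]
```

View pics/crop0.png

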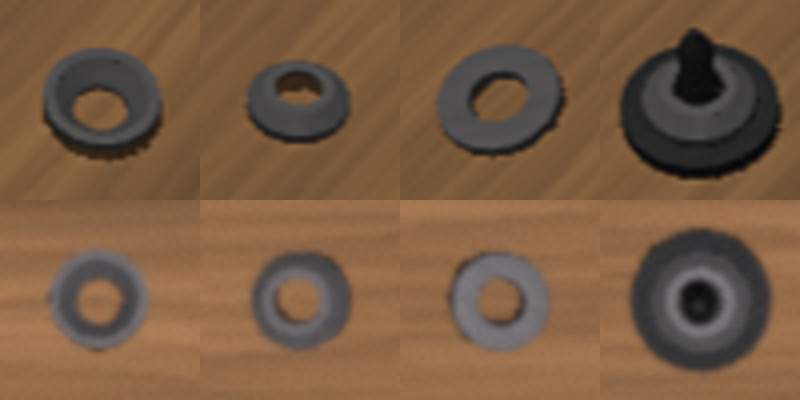

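Crops confirm it: scene (320,221) is the grey bowl, which is washer_crown_down. (305,139) is the hill, washer_crown_up. (131,259) is the flat ring, and (240,184) is the arbor with its first washer. Next I'll go above the bowl.

```bash
cat >> h.py <<'E'
from scipy.spatial.transform import Rotation as Ro
def delta(s,X):
    R=Ro.from_quat(s["eef_rot"]); return R.inv().apply(np.array(X)-s["ee_pos"])
E
python3 - <<'E'
from bench import read_state
from h import *
s=read_state(); print(Ro.from_quat(s["eef_rot"]).as_matrix().round(3)); print(delta(s,[.678,.053,.16]))
E
```

```text
[[-0.953  0.302 -0.   ]
 [ 0.302  0.953 -0.001]
 [-0.    -0.001 -1.   ]]
[-0.63028832 -0.36934537  0.06235809]
```

>>> move_arm(
  series=[
    [-0.63,-0.369,0.062,0],
    [-0.63,-0.369,0.062,0],
    [-0.63,-0.369,0.062,0],
    [-0.63,-0.369,0.062,0],
    [-0.63,-0.369,0.062,0],
    [-0.63,-0.369,0.062,0],
    [-0.63,-0.369,0.062,0],
    [-0.63,-0.369,0.062,0],
    [-0.63,-0.369,0.062,0],
    [-0.63,-0.369,0.062,0],
    [-0.63,-0.369,0.062,0],
    [-0.63,-0.369,0.062,0],
    [-0.63,-0.369,0.062,0],
    [-0.63,-0.369,0.062,0],
    [-0.63,-0.369,0.062,0],
    [-0.63,-0.369,0.062,0],
    [-0.63,-0.369,0.062,0],
    [-0.63,-0.369,0.062,0],
    [-0.63,-0.369,0.062,0],
    [-0.63,-0.369,0.062,0],
  ],
  claw=1,
)

```text
time: 2.1
ee_pos: [0.6776, 0.0551, 0.1609]
eef_rot: [0.152, 0.988, 0.0, 0.0]
ft_force: [0.8, -0.1, -0.1]
width: 0.0869
```

```bash
cat > look.py <<'E'
import sys
from bench import read_state, imaging
from h import *
def look(tag):
    s=read_state(); c=imaging.get_calibration("wrist"); p,d=imaging.camera("wrist")
    cv2.imwrite(f"pics/{tag}.png",p[:,:,::-1]); np.savez(f"{tag}.npz",p=p,d=d,**c)
    print(s["time"],s["ee_pos"],s["eef_rot"],s["width"],s["ft_force"]); return s,c,p,d
if __name__=="__main__": look(sys.argv[1])
E
python3 look.py w1
```

```text
2.1 [0.67758767 0.05507417 0.16087996] [1.51993375e-01 9.88381443e-01 3.58544493e-04 9.56954142e-05] 0.08689224746929079 [ 0.84454389 -0.07155767 -0.14480415]
```

View pics/w1.png

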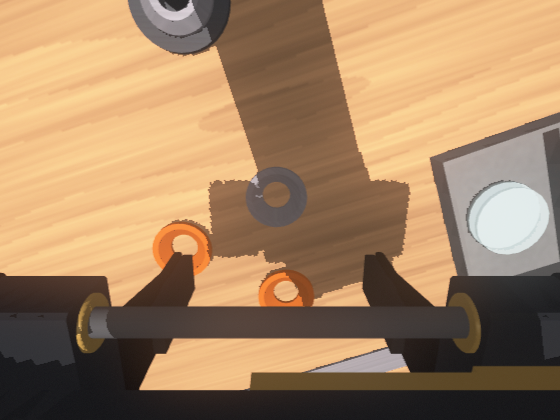

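The wrist view shows the grey bowl at (277,196), the orange ones at (183,247) and (286,292), and the arbor at (180,5). I'll refine the bowl centre from this view.

```bash
cat >> h.py <<'E'
def ringfit(c,p,d,guess,z0,z1,rad=.035):
    X=pts(c,d); m=(d>0)&(np.hypot(X[...,0]-guess[0],X[...,1]-guess[1])<rad)&(X[...,2]>z0)&(X[...,2]<z1)
    m=cv2.morphologyEx(m.astype(np.uint8),cv2.MORPH_OPEN,np.ones((3,3),np.uint8))
    cn=max(cv2.findContours(m,0,1)[0],key=cv2.contourArea)[:,0]
    P=np.array([X[v,u] for u,v in cn]); (a,b),r=cv2.minEnclosingCircle(P[:,:2].astype(np.float32))
    A=np.c_[P[:,:2],np.ones(len(P))]; q=np.linalg.lstsq(A,(P[:,:2]**2).sum(1),rcond=None)[0]
    return (a,b,r),(q[0]/2,q[1]/2,np.sqrt(q[2]+(q[0]**2+q[1]**2)/4)),np.median(P[:,2])
E
python3 - <<'E'
from bench import read_state
from h import *
c=np.load("w1.npz"); print(ringfit(c,c["p"],c["d"],(.678,.053),.008,.02))
T=np.load("top0.npz");S=np.load("scene0.npz")
for C in (T,S):
    print("bowl",ringfit(C,0,C["d"],(.678,.053),.009,.02)); print("hill",ringfit(C,0,C["d"],(.5265,.214),.003,.02)); print("arb",ringfit(C,0,C["d"],(.5,.0285),.005,.1,.05))
print(delta(read_state(),[.678,.053,.1]))
E
```

```text
((0.6780468225479126, 0.05399968847632408, 0.028340917080640793), (np.float64(0.6778309122572966), np.float64(0.05412681053391566), np.float64(0.027589500859756005)), np.float64(0.012763810154524524))
bowl ((0.6768092513084412, 0.05199990049004555, 0.02812531217932701), (np.float64(0.67665630375144), np.float64(0.0521611225735614), np.float64(0.02389692246533341)), np.float64(0.012973498068985737))
hill ((0.5254402160644531, 0.2142452597618103, 0.02860337868332863), (np.float64(0.5258192444002291), np.float64(0.21394303500502684), np.float64(0.026519170330452573)), np.float64(0.007083849711087006))
arb ((0.49917420744895935, 0.027835140004754066, 0.040112897753715515), (np.float64(0.49934521558561196), np.float64(0.02777571699948235), np.float64(0.03881904662135442)), np.float64(0.009834346710321554))
bowl ((0.6793639659881592, 0.052045051008462906, 0.029618041589856148), (np.float64(0.6798002155626415), np.float64(0.05119608940110629), np.float64(0.024504348087464524)), np.float64(0.0125680796143143))
hill ((0.5289788246154785, 0.21336670219898224, 0.029086265712976456), (np.float64(0.5301580059480626), np.float64(0.2119413702439698), np.float64(0.025869457168163985)), np.float64(0.006359586578434886))
arb ((0.5024959444999695, 0.028007101267576218, 0.04242650046944618), (np.float64(0.502809900352385), np.float64(0.02658792965222348), np.float64(0.03704943935907027)), np.float64(0.009062274111767046))
[-0.0008693  -0.00164883  0.060869  ]
```

>>> move_arm(
  series=[
    [0,0,0.04,0],
    [0,0,0.08,0],
    [0,0,0.11,0],
    [0,0,0.13,0],
    [0,0,0.14,0],
    [0,0,0.15,0],
    [0,0,0.156,0],
    [0,0,0.156,0],
    [0,0,0.156,0],
  ],
)

```text
time: 3.05
ee_pos: [0.6784, 0.0539, 0.0054]
eef_rot: [0.153, 0.988, 0.0, 0.001]
ft_force: [0.3, -1.2, 0.8]
width: 0.087
```

```bash
python3 look.py w2
```

```text
3.05 [0.67840814 0.05386692 0.00536315] [1.52827794e-01 9.88252674e-01 2.19431717e-04 5.19570767e-04] 0.08697044404415265 [ 0.25676161 -1.15704189  0.81694317]
```

View pics/w2.png

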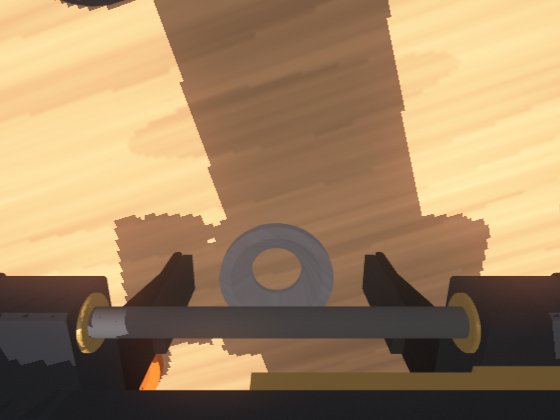

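The bowl, centred near (277,270), lies between the fingertips at (183,262) and (372,262). I'll close.

>>> move_arm(
  series=[
    [0,0,0,0],
    [0,0,0,0],
    [0,0,0,0],
    [0,0,0,0],
    [0,0,0,0],
    [0,0,0,0],
    [0,0,0,0],
    [0,0,0,0],
    [0,0,0,0],
    [0,0,0,0],
  ],
  claw=-1,
  newtons=20,
)

```text
time: 4.1
ee_pos: [0.6779, 0.0539, 0.0046]
eef_rot: [0.153, 0.988, 0.0, 0.0]
ft_force: [-0.2, 0.3, 1.5]
width: 0.0552
```

>>> move_arm(
  series=[
    [0,0,-0.01,0],
    [0,0,-0.03,0],
    [0,0,-0.06,0],
    [0,0,-0.1,0],
    [0,0,-0.13,0],
    [0,0,-0.13,0],
    [0,0,-0.13,0],
  ],
)

```text
time: 4.8
ee_pos: [0.6782, 0.0539, 0.1355]
eef_rot: [0.153, 0.988, 0.0, 0.001]
ft_force: [-0.8, -0.4, -1.1]
width: 0.0549
```

```bash
python3 look.py w3
```

```text
4.8 [0.67817174 0.05387996 0.13550315] [1.52801395e-01 9.88256621e-01 3.59904427e-04 6.75115927e-04] 0.054884795861828865 [-0.84744042 -0.37340828 -1.13668386]
```

View pics/w3.png

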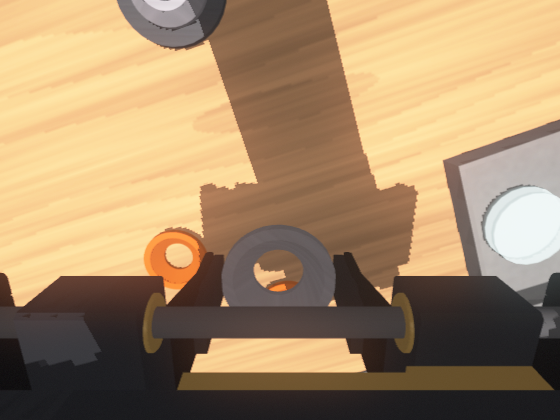

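```bash
python3 - <<'E'
from bench import read_state
from h import *
c=np.load("w3.npz"); f=ringfit(c,0,c["d"],(.678,.054),.139,.155); print(f)
s=read_state(); print("washer in tool",delta(s,[*f[0][:2],.1355]),delta(s,[*f[1][:2],.1355]))
print(delta(s,[.565,.035,.145]))
c2=np.load("w2.npz"); print(ringfit(c2,0,c2["d"],(.678,.054),.008,.02))
E
```

```text
((0.6702627539634705, 0.05659674480557442, 0.03347994014620781), (np.float64(0.6753068676453337), np.float64(0.05540084611630475), np.float64(0.02503087328347118)), np.float64(0.14075098188592478))
washer in tool [ 0.00773521  0.00043894 -0.00133261] [ 0.00256545  0.00082218 -0.00133593]
[ 0.10156702 -0.05193899 -0.01076985]
((0.6778173446655273, 0.053805965930223465, 0.028402097523212433), (np.float64(0.6754909222772317), np.float64(0.054599316499252926), np.float64(0.02334048548173738)), np.float64(0.009449462240782375))
```

The pre-grasp fit (w2) puts the washer centre within 1 mm of the TCP. Next I'll stop short of the arbor to measure it.

>>> move_arm(
  series=[
    [0.03,-0.015,-0.01,0],
    [0.06,-0.03,-0.01,0],
    [0.09,-0.045,-0.01,0],
    [0.102,-0.052,-0.01,0],
    [0.102,-0.052,-0.01,0],
    [0.102,-0.052,-0.01,0],
  ],
)

```text
time: 5.45
ee_pos: [0.565, 0.0353, 0.144]
eef_rot: [0.153, 0.988, -0.0, -0.0]
ft_force: [0.6, 0.2, -1.2]
width: 0.0552
```

```bash
python3 look.py w4; python3 - <<'E'
from h import *
c=np.load("w4.npz")
print(ringfit(c,0,c["d"],(.5,.0285),.006,.1,.045))
print("narrow",ringfit(c,0,c["d"],(.5,.0285),.022,.1,.045))
print("post",ringfit(c,0,c["d"],(.5,.0285),.045,.1,.02))
E
```

```text
5.45 [0.56495598 0.03529479 0.14397564] [ 1.52651078e-01  9.88280086e-01 -2.37612053e-05 -3.44871865e-04] 0.05524256480041743 [ 0.57283154  0.2466677  -1.18792227]
((0.5006587505340576, 0.02940032072365284, 0.040188342332839966), (np.float64(0.5004866476316797), np.float64(0.029585648881320883), np.float64(0.03949946459788447)), np.float64(0.009110386450923198))
narrow ((0.5004931688308716, 0.02964138798415661, 0.020394135266542435), (np.float64(0.500754785282172), np.float64(0.029792760482237904), np.float64(0.018861533529505474)), np.float64(0.022917719955841066))
post ((0.5005512237548828, 0.029574399814009666, 0.009161409921944141), (np.float64(0.5002423482435521), np.float64(0.029785326101194762), np.float64(0.00863442208381007)), np.float64(0.05160973833943663))
```

View pics/w4.png

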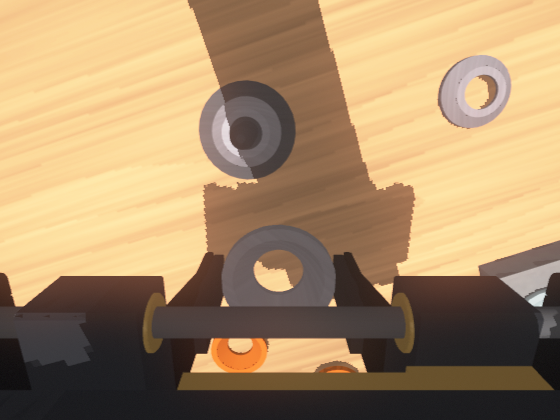

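The arbor at wrist pixel (246,130) measures (0.5005, 0.0296) on base, washer and post alike. The held bowl is level at (278,270), and the hill is at (475,92).

```bash
python3 - <<'E'
from bench import read_state
from h import *
c=np.load("w4.npz")
print(ringfit(c,0,c["d"],(.527,.214),.003,.03,.04))
print(delta(read_state(),[.5005,.0297,.09]))
E
```

```text
((0.5265601277351379, 0.21587440371513367, 0.02866901457309723), (np.float64(0.5268578381735616), np.float64(0.21521600213182637), np.float64(0.02754201677986926)), np.float64(0.005391827026288175))
[ 0.06010086 -0.02496221  0.05404866]
```

>>> move_arm(
  series=[
    [0.03,-0.012,0,0],
    [0.05,-0.02,0,0],
    [0.06,-0.025,0,0],
    [0.06,-0.025,0,0],
    [0.06,-0.025,0.02,0],
    [0.06,-0.025,0.04,0],
    [0.06,-0.025,0.05,0],
    [0.06,-0.025,0.05,0],
    [0.06,-0.025,0.05,0],
  ],
)

```text
time: 6.4
ee_pos: [0.501, 0.0293, 0.095]
eef_rot: [0.153, 0.988, -0.0, 0.0]
ft_force: [-0.5, -0.4, -0.6]
width: 0.0551
```

```bash
python3 look.py w5; python3 - <<'E'
from bench import imaging
import cv2
p,d=imaging.camera("scene"); cv2.imwrite("pics/s5.png",cv2.resize(p[100:250,160:360,::-1],(800,600)))
E
```

```text
6.4 [0.50095737 0.02934756 0.09498218] [ 1.52840983e-01  9.88250769e-01 -2.54484111e-05  2.26470201e-04] 0.05514721559260013 [-0.4942878  -0.37305    -0.56970021]
```

View pics/w5.png

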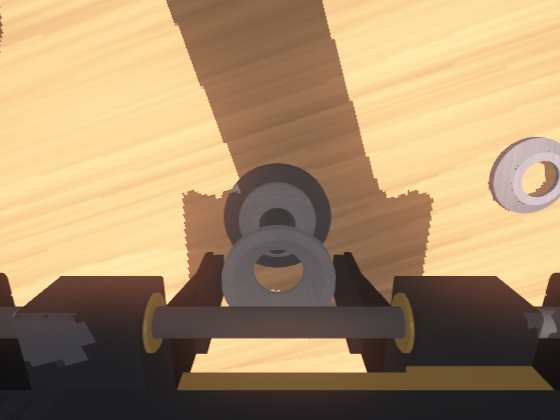

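View pics/s5.png

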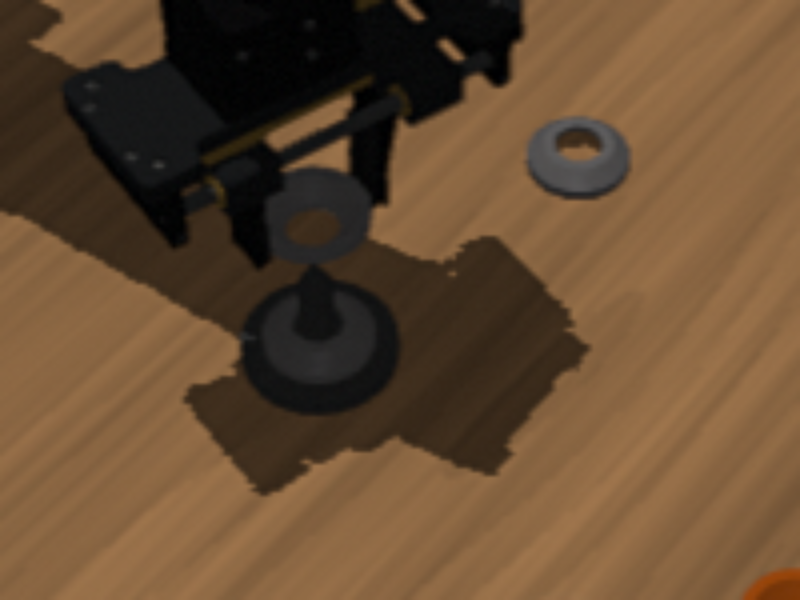

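Wrist and scene views both show the level bowl directly over the post (columns 278 and 277 in the wrist view). I'll lower it.

>>> move_arm(
  series=[
    [0,0,0.015,0],
    [0,0,0.03,0],
    [0,0,0.04,0],
    [0,0,0.05,0],
    [0,0,0.057,0],
    [0,0,0.062,0],
    [0,0,0.065,0],
    [0,0,0.0655,0],
    [0,0,0.0655,0],
    [0,0,0.0655,0],
  ],
)

```text
time: 7.5
ee_pos: [0.5005, 0.0294, 0.0293]
eef_rot: [0.153, 0.988, 0.0, 0.0]
ft_force: [-0.1, 0.2, -0.4]
width: 0.0555
```

```bash
python3 look.py w6; python3 - <<'E'
from bench import imaging
import cv2
p,d=imaging.camera("scene"); cv2.imwrite("pics/s6.png",cv2.resize(p[130:230,180:310,::-1],(780,600)))
E
```

```text
7.5 [0.5004549  0.02941891 0.02934777] [1.52776389e-01 9.88260734e-01 1.76030872e-04 2.56225635e-04] 0.05546785653328199 [-0.08929968  0.18385221 -0.35815164]
```

View pics/s6.png

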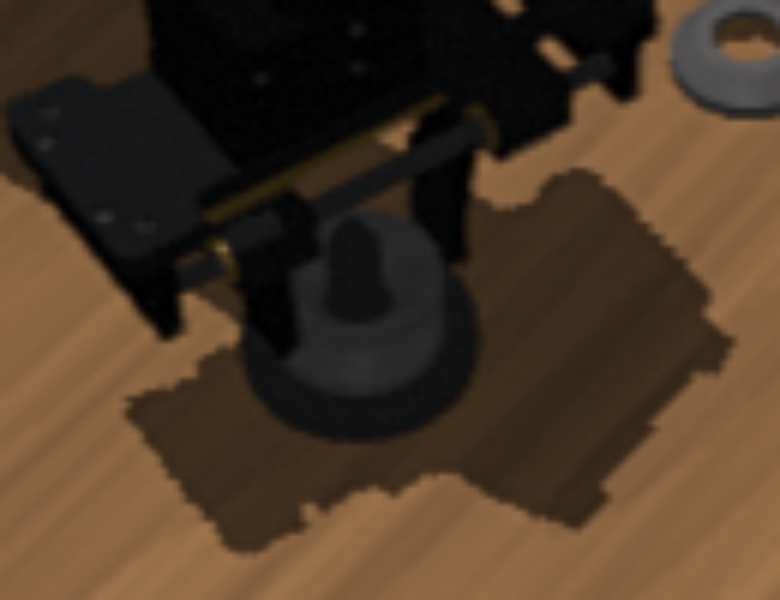

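The bowl is around the post with no contact force, under 1 mm up. I'll ease down 0.5 mm, release and rise.

>>> move_arm(
  series=[
    [0,0,0.0005,0],
    [0,0,0.0005,0],
    [0,0,0.0005,0],
  ],
)

```text
time: 7.9
ee_pos: [0.5002, 0.0293, 0.0286]
eef_rot: [0.153, 0.988, 0.0, 0.0]
ft_force: [-0.3, -0.3, -0.6]
width: 0.0555
```

>>> move_arm(
  series=[
    [0,0,0,0],
    [0,0,0,0],
    [0,0,0,0],
    [0,0,0,0],
    [0,0,0,0],
    [0,0,0,0],
    [0,0,0,0],
    [0,0,0,0],
  ],
  claw=1,
)

```text
time: 8.7
ee_pos: [0.5002, 0.0293, 0.0286]
eef_rot: [0.153, 0.988, 0.0, 0.0]
ft_force: [0.6, -0.2, -0.2]
width: 0.0866
```

>>> move_arm(
  series=[
    [0,0,-0.02,0],
    [0,0,-0.05,0],
    [0,0,-0.09,0],
    [0,0,-0.13,0],
    [-0.03,0,-0.14,0],
    [-0.05,0,-0.14,0],
    [-0.05,0,-0.14,0],
    [-0.05,0,-0.14,0],
  ],
)

```text
time: 9.5
ee_pos: [0.5475, 0.0141, 0.1681]
eef_rot: [0.153, 0.988, -0.0, -0.0]
ft_force: [0.3, -0.8, -0.7]
width: 0.087
```

```bash
python3 look.py w7; python3 - <<'E'
from bench import read_state
from h import *
c=np.load("w7.npz")
f=ringfit(c,0,c["d"],(.5005,.0296),.030,.045,.04); print(f)
X=pts(c,c["d"]); m=(abs(X[...,2]-.038)<.006)&(np.hypot(X[...,0]-.5005,X[...,1]-.0296)<.027)&(np.hypot(X[...,0]-.5005,X[...,1]-.0296)>.022)
A=np.c_[X[m][:,:2]-[.5005,.0296],np.ones(m.sum())]; print(np.linalg.lstsq(A,X[m][:,2],rcond=None)[0])
h=ringfit(c,0,c["d"],(.5265,.2155),.003,.03,.04);print(h)
print(delta(read_state(),[.5265,.2155,.1]))
E
```

```text
9.5 [0.54749959 0.01411641 0.16807761] [ 1.53017057e-01  9.88223413e-01 -2.04542582e-04 -4.73497779e-04] 0.08703959917182476 [ 0.30171821 -0.75316926 -0.68306171]
((0.5006610155105591, 0.03010282851755619, 0.02820555865764618), (np.float64(0.500636435714625), np.float64(0.0303531491713198), np.float64(0.027433237295339544)), np.float64(0.03697228085115868))
[-0.00015214 -0.00412805  0.03702891]
((0.5266265273094177, 0.21565642952919006, 0.028702884912490845), (np.float64(0.5268079916886356), np.float64(0.21531179682038792), np.float64(0.027598799390323815)), np.float64(0.005341463507370932))
[0.08038137 0.18552705 0.06806307]
```

View pics/w7.png

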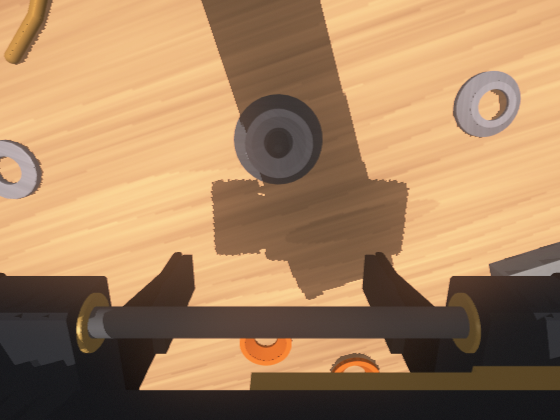

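The bowl is seated at (279,140): rim height 37 mm, tilt 0.004, centre (0.5007, 0.030). Next I'll pick the hill at (488,104), position (0.5266, 0.2156).

>>> move_arm(
  series=[
    [0.02,0.046,0,0],
    [0.04,0.093,0,0],
    [0.06,0.14,0.01,0],
    [0.08,0.186,0.04,0],
    [0.08,0.186,0.07,0],
    [0.08,0.186,0.09,0],
    [0.08,0.186,0.09,0],
    [0.08,0.186,0.09,0],
    [0.08,0.186,0.09,0],
  ],
)

```text
time: 10.45
ee_pos: [0.5286, 0.2156, 0.0802]
eef_rot: [0.153, 0.988, 0.001, 0.001]
ft_force: [0.1, -0.2, 0.8]
width: 0.0873
```

```bash
python3 look.py w8; python3 - <<'E'
from bench import read_state
from h import *
c=np.load("w8.npz")
print(ringfit(c,0,c["d"],(.5265,.2155),.003,.03,.04)); print(delta(read_state(),[.5266,.2156,.0025]))
E
```

```text
10.45 [0.52861298 0.21563067 0.08022131] [1.53190745e-01 9.88195940e-01 7.47252607e-04 9.06195336e-04] 0.08730017942669722 [ 0.12610931 -0.19857765  0.79629026]
((0.5268477201461792, 0.21553486585617065, 0.02833973988890648), (np.float64(0.5266752235451974), np.float64(0.21576854536296047), np.float64(0.02759679798959972)), np.float64(0.005288033921868033))
[ 0.0020743  -0.00087016  0.07770807]
```

View pics/w8.png

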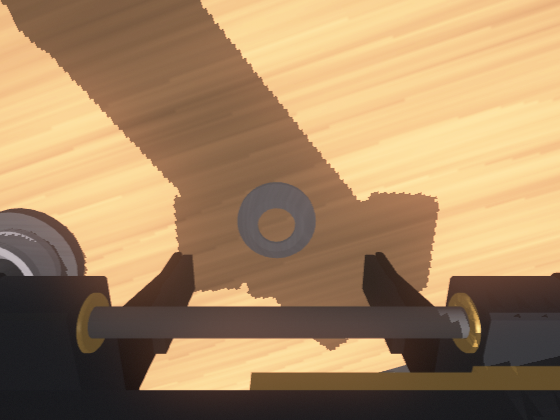

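The hill at (277,220) is centred between the fingers. I'll descend with a 1 mm x correction.

>>> move_arm(
  series=[
    [0.001,0,0.03,0],
    [0.001,0,0.05,0],
    [0.001,0,0.062,0],
    [0.001,0,0.07,0],
    [0.001,0,0.075,0],
    [0.001,0,0.077,0],
    [0.001,0,0.077,0],
    [0.001,0,0.077,0],
  ],
)

```text
time: 11.3
ee_pos: [0.5272, 0.2162, 0.0021]
eef_rot: [0.153, 0.988, 0.0, 0.0]
ft_force: [0.0, 0.2, -0.7]
width: 0.0873
```

```bash
python3 - <<'E'
from bench import read_state
from h import *
s=read_state();print(s["ee_pos"],s["ft_force"],delta(s,[.5267,.2156,.0025]))
E
```

```text
[0.52721373 0.21621758 0.00214377] [ 0.01940524  0.17251553 -0.71520554] [ 0.000303   -0.00074363 -0.00035698]
```

>>> move_arm(
  series=[
    [0,0,0,0],
    [0,0,0,0],
    [0,0,0,0],
    [0,0,0,0],
    [0,0,0,0],
    [0,0,0,0],
    [0,0,0,0],
    [0,0,0,0],
    [0,0,0,0],
    [0,0,0,0],
  ],
  claw=-1,
  newtons=20,
)

```text
time: 12.3
ee_pos: [0.5268, 0.216, 0.0016]
eef_rot: [0.153, 0.988, 0.0, -0.0]
ft_force: [-0.3, 0.1, 0.5]
width: 0.0539
```

>>> move_arm(
  series=[
    [0,0,-0.01,0],
    [0,0,-0.03,0],
    [0,0,-0.06,0],
    [0,0,-0.1,0],
    [0,0,-0.13,0],
    [0,0,-0.13,0],
    [0,0,-0.13,0],
  ],
)

```text
time: 13.0
ee_pos: [0.5271, 0.2162, 0.1325]
eef_rot: [0.153, 0.988, 0.001, 0.001]
ft_force: [-0.6, 0.5, -2.0]
width: 0.0541
```

```bash
python3 look.py w9;  python3 - <<'E'
from bench import read_state
from h import *
s=read_state();print(delta(s,[.5007,.0299,.12]))
E
```

```text
13.0 [0.52707466 0.21621151 0.13246801] [1.52772827e-01 9.88260947e-01 6.43978102e-04 5.91439389e-04] 0.05410294640999739 [-0.57552415  0.47854703 -2.00689403]
[-0.03160948 -0.18512322  0.01129974]
```

View pics/w9.png

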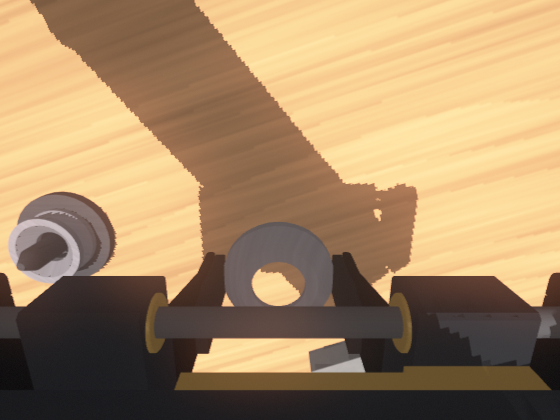

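The hill is held. I'll move to just over the post and check tilt and alignment.

>>> move_arm(
  series=[
    [-0.008,-0.045,0,0],
    [-0.016,-0.09,0,0],
    [-0.024,-0.135,0,0],
    [-0.0315,-0.185,0,0],
    [-0.0315,-0.185,0,0],
    [-0.0315,-0.185,0.015,0],
    [-0.0315,-0.185,0.03,0],
    [-0.0315,-0.185,0.03,0],
    [-0.0315,-0.185,0.03,0],
  ],
)

```text
time: 13.95
ee_pos: [0.5004, 0.0301, 0.101]
eef_rot: [0.153, 0.988, -0.0, -0.001]
ft_force: [1.0, 0.2, 0.0]
width: 0.0543
```

```bash
python3 look.py w10;  python3 - <<'E'
from bench import read_state,imaging
from h import *
s=read_state();print(delta(s,[.5007,.0299,.04]))
c=np.load("w10.npz"); X=pts(c,c["d"]); q=X-s["ee_pos"]
rr=np.hypot(q[...,0],q[...,1]); m=(q[...,2]>.007)&(q[...,2]<.02)&(rr<.018)&(rr>.0135)
A=np.c_[q[m][:,:2],np.ones(m.sum())]; print(m.sum(),np.linalg.lstsq(A,q[m][:,2],rcond=None)[0])
p,d=imaging.camera("scene"); cv2.imwrite("pics/s10.png",cv2.resize(p[120:220,180:310,::-1],(780,600)))
E
```

```text
13.95 [0.50043549 0.03012352 0.10102813] [ 1.52819522e-01  9.88253689e-01 -4.12220415e-04 -8.18318677e-04] 0.05432159998400494 [0.99591804 0.2312995  0.00136169]
[ 8.52279086e-05 -3.35858541e-04  6.15828776e-02]
1315 [-0.01075074 -0.00075549  0.01091628]
```

View pics/w10.png

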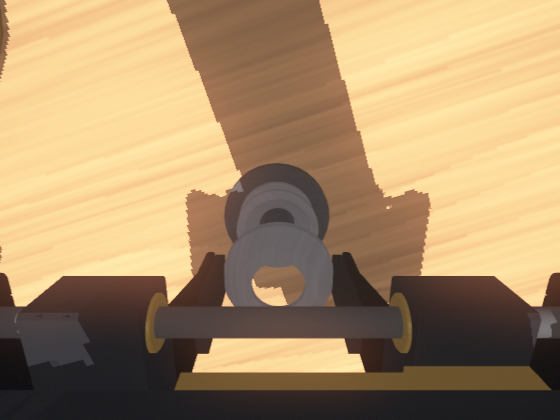

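View pics/s10.png

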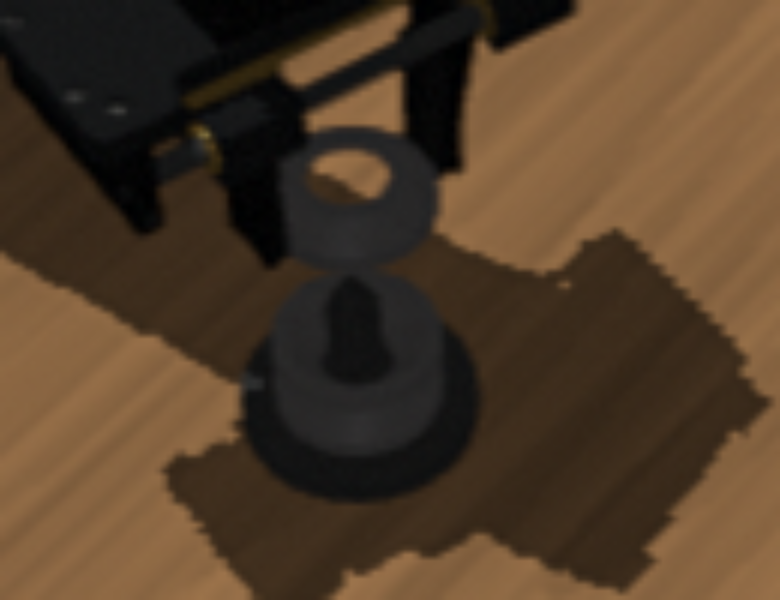

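The hill is level (tilt about 0.01) and above the post, so I'll lower it.

>>> move_arm(
  series=[
    [0,0,0.015,0],
    [0,0,0.03,0],
    [0,0,0.04,0],
    [0,0,0.048,0],
    [0,0,0.054,0],
    [0,0,0.058,0],
    [0,0,0.06,0],
    [0,0,0.0605,0],
    [0,0,0.0605,0],
    [0,0,0.0605,0],
  ],
)

```text
time: 15.05
ee_pos: [0.5012, 0.0302, 0.0413]
eef_rot: [0.153, 0.988, 0.0, 0.0]
ft_force: [-0.2, -0.1, -0.4]
width: 0.0542
```

```bash
python3 look.py w11;  python3 - <<'E'
from bench import read_state,imaging
from h import *
p,d=imaging.camera("scene"); cv2.imwrite("pics/s11.png",cv2.resize(p[120:220,180:310,::-1],(780,600)))
E
```

```text
15.05 [0.50119292 0.0301834  0.04132104] [1.52804166e-01 9.88256448e-01 1.64631985e-04 2.31234059e-04] 0.054224800256178485 [-0.17684515 -0.07476681 -0.38073509]
```

View pics/s11.png

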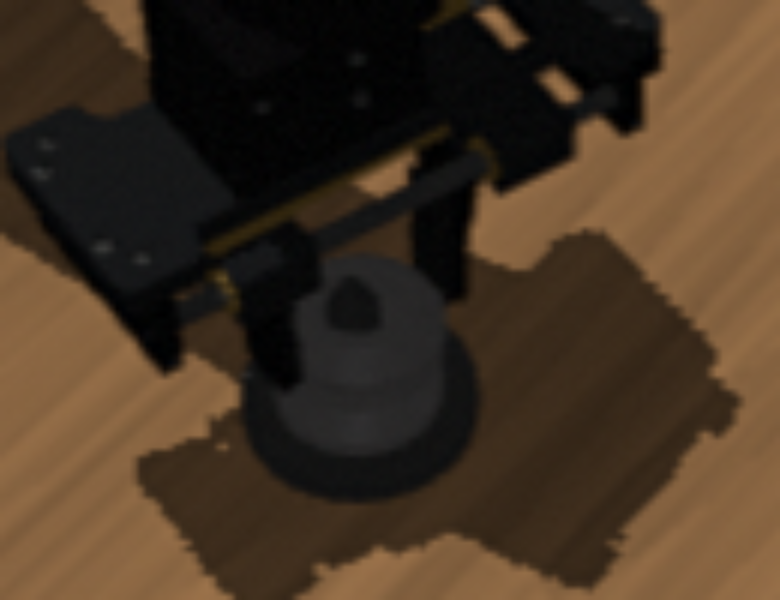

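The hill is on the post, about 1 mm above its seat. I'll ease down, release and rise.

>>> move_arm(
  series=[
    [0,0,0.001,0],
    [0,0,0.001,0],
    [0,0,0.001,0],
  ],
)

```text
time: 15.45
ee_pos: [0.501, 0.0301, 0.04]
eef_rot: [0.153, 0.988, 0.0, -0.0]
ft_force: [0.8, 0.6, -1.5]
width: 0.054
```

>>> move_arm(
  series=[
    [0,0,0,0],
    [0,0,0,0],
    [0,0,0,0],
    [0,0,0,0],
    [0,0,0,0],
    [0,0,0,0],
    [0,0,0,0],
    [0,0,0,0],
  ],
  claw=1,
)

```text
time: 16.25
ee_pos: [0.501, 0.0301, 0.04]
eef_rot: [0.153, 0.988, 0.0, -0.0]
ft_force: [0.3, -0.5, 0.8]
width: 0.0867
```

>>> move_arm(
  series=[
    [0,0,-0.02,0],
    [0,0,-0.05,0],
    [0,0,-0.09,0],
    [0,0,-0.13,0],
    [-0.03,0,-0.14,0],
    [-0.06,0,-0.14,0],
    [-0.06,0,-0.14,0],
    [-0.06,0,-0.14,0],
    [-0.06,0,-0.14,0],
  ],
)

```text
time: 17.15
ee_pos: [0.5574, 0.0123, 0.1797]
eef_rot: [0.153, 0.988, -0.0, -0.001]
ft_force: [-0.1, 0.6, -1.2]
width: 0.0866
```

```bash
python3 look.py w12; python3 - <<'E'
from bench import imaging
from h import *
c=np.load("w12.npz"); X=pts(c,c["d"]); q=X-[.5005,.0297,0]; rr=np.hypot(q[...,0],q[...,1])
print(ringfit(c,0,c["d"],(.5005,.0297),.035,.06,.04))
m=(q[...,2]>.045)&(rr<.018)&(rr>.0145)
A=np.c_[q[m][:,:2],np.ones(m.sum())]; print(m.sum(),np.linalg.lstsq(A,q[m][:,2],rcond=None)[0])
p,d=imaging.camera("scene"); cv2.imwrite("pics/s12.png",cv2.resize(p[120:220,180:310,::-1],(780,600)))
E
```

```text
17.15 [0.55740306 0.012251   0.17965436] [ 1.52688769e-01  9.88274182e-01 -9.22473558e-06 -5.30398419e-04] 0.08663556026801324 [-0.10032392  0.58216073 -1.17674881]
((0.5011006593704224, 0.03069661743938923, 0.02865043841302395), (np.float64(0.5011027762381494), np.float64(0.030765833874255355), np.float64(0.027790853768198943)), np.float64(0.04328205191734602))
558 [ 0.00192865 -0.00122565  0.05105726]
```

View pics/s12.png

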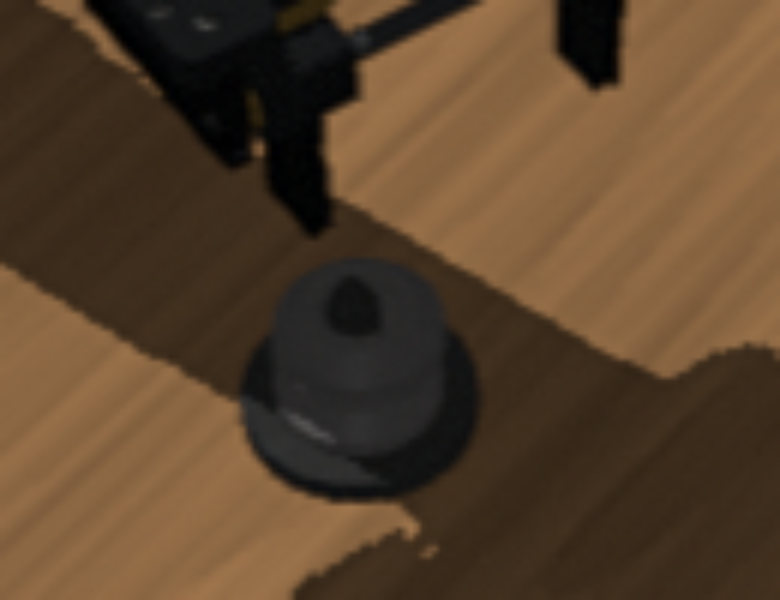

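View pics/w12.png

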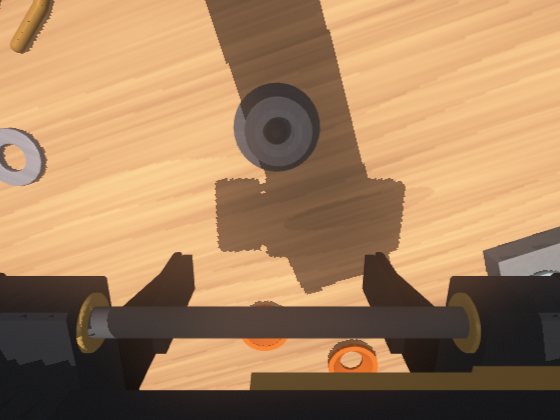

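The stack is complete and level at wrist pixel (277,127). The top is about 51–52 mm high, as expected, and the gripper is clear. I'll hand in.

```bash
python3 - <<'E'
from bench import r
print(r.close_job())
E
```

```text
the job is handed in; nothing more can be done
None
```

Both loose washers are on the post: the bowl-like one first (narrow end on narrow end), then the hill-like one (wide rim on wide rim). I handed the job in at about 17 s of the 59 s allowed.

**Last checks:**
- **Bowl:** its rim measured 37 mm high (38 expected), with a tilt of about 0.004 rad and its centre within 1 mm of the axis. This was before the hill went on; I did not measure it separately afterwards.
- **Hill:** its top measured 51 mm high (52 expected), with a tilt of about 0.002 rad and its centre about 1.3 mm from the axis.
- **Clearance:** the gripper was open and well clear of the stack. I never touched the flat ring or the orange washers.

No check failed. The only disagreement was between cameras: they put the same things 2–4 mm apart, and I went by the close-up wrist view. One wrist fit of the held bowl was spoiled by the fingers, so I used the fit from just before the grasp.

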